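# Draw a clogged filter element out of a deep coolant filter housing with a telescopic hook

## Robot

A 7-joint arm with a two-finger parallel gripper is mounted at the origin on the work surface. World frame = base frame: x ahead of the robot, y to its left, z up, the work surface at z = 0. Lengths are in m, angles in rad, forces in N, time in s.
With the tool pointing down it reaches from about 0.4 to 0.875 m from the base axis. Payload 6.5 kg.
Tool frame: the origin (TCP) lies between the finger pads; the fingertips stand 25 mm ahead of it and the grasp point (between the pads) lies 6 mm ahead of it (env.tips_ahead is the distance from the TCP to the fingertips, in m); x points along the fingers, y is the direction in which the jaws open and shut, and the axes are right-handed (so a half turn about x gives the same grasp; the last joint's range is limited). The gripper opens to 85 mm and grips with 20 to 120 N. Pads are 22 mm wide; open, the fingers measure 114 mm over their backs; the gripper's body (76 mm by 85 mm) begins 54 mm behind the grasp point. The pads swing forward as they close: fully open they stand 13 mm farther back than shut.
Start: joints at [-1.195, 0.536, -0.004, 1.538, 0.003, 1.067, -0.071], TCP at [0.278, 0.588, 0.256] pointing down, gripper open.
Joint ranges: [-2.7, 2.7], [-0.37, 2.16], [-1.27, 1.26], [0.24, 2.4], [-1.31, 4.45], [0.19, 1.91], [-2.76, 2.76]. Speed limits (rad/s): [2.39, 2.39, 3.14, 3.14, 3.14, 3.14, 3.14].

## Interface

Orientations are given as a 3x3 rotation matrix whose columns are the frame's x, y, z axes.
In Python, from station import env, grab_frame, camera_model, workorder gives the robot as it stands. The module is installed in compiled form; this text tells all that it offers.
- The arm moves only by the shell command python3 -m crank 'ROWS' [OPENING] [FORCE]. ROWS is JSON, a list of rows, each a list of 6 numbers: the shift along the tool's x, y, z in m, then the turn, a rotation vector about the tool's x, y, z in rad. In form: [[dx, dy, dz, wx, wy, wz], ...]. A call has 1 to 20 rows; each row is the pose to reach, as a shift and turn from the pose commanded when the call began, along the tool's axes at that moment; what a row does not reach only later rows make up. A row lasts 1/10 s, in which the tool goes at most 50 mm and 8.59 degrees, less where a joint would pass 70% of its speed; a pose out of reach is approached as far as the arm can. A call with a gripper value outside its range is refused whole. OPENING is the opening, from -1 (shut) to 1 (fully open), set as the call begins (- or left out, the last holds). The fingers move at their own pace and stop on an object; FORCE is the grip in N (left out, the last holds). Time passes only in rows, so rows that repeat a pose let the fingers close. It gives the time, the measured TCP pose, the force and the opening at its end, in the units of the state.
- env.read_state(): the state, without advancing time (a new reading comes with each control period).
- grab_frame(name): name is "side" or "top" or "wrist"; returns the picture (384x512x3 uint8, blue, green, red); there is no depth.
- camera_model(name): a dict with "camera_matrix" (3x3 intrinsics, pixels), "view" (4x4, takes a point from world to camera coordinates); the wrist camera has in their place "hand_eye" (4x4, takes a point from camera to tool coordinates, whose origin is the TCP and whose axes are the tool frame's). Camera axes: x right, y up, looking along -z (the intrinsics and any distortion apply to the point x, -y, -z); pixel columns grow to the right and rows downward; lengths in m; the calibration is good to about 2 mm. A picture is of the moment at which its call begins: read the wrist's pose just before it. camera_model takes no time and is no camera call.
- workorder.hand_in(): hands the job in, once; it reports no verdict.
The state is a dict: "clock": time; "q": joint angles; "qd": joint speeds; "effort": joint torques, N m; "tcp_pos": TCP position; "ee_rot": TCP orientation; "contact_force": force on the tool from outside, world axes, zero at the start; "moment": the same for the moment, N m; "finger_gap": finger opening in m.
Only numpy, scipy, OpenCV 4.12 (cv2) and the standard library are available. Lean on these libraries where they do the work, as an engineer would, in place of code of your own. Each camera call takes 0.05 s, during which the arm holds its last target.

## Task

The clogged filter element sits deep in the open coolant filter housing, held by spring clips. Take the telescopic hook from its fork rack, feel gently for the top of the element, hook it under the wire handle, draw it out and set it down softly and upright in the drip tray. Then unhook it, hang the hook back in the fork by its collar, and do not disturb the housing's lid, the spare element or the oil can.

Things in the scene. Friction and masses are not known exactly. Their poses are not given: they have to be found in the camera images.
- pot: Open coolant filter housing: grey upright cast cylinder, 82 mm outside, fixed on a 116 mm square foot 8 mm thick. Origin: centre of its underside, on the table; z up. Inner floor 8 mm above the origin. Pipe stubs on its +y and -y sides reach 69 mm from the axis, up to 81 mm height.
- mouth (a point): Centre of the housing's open mouth, 130 mm above the table; bore 70 mm in diameter, 122 mm deep.
- clips (a point): On the housing's axis, 22 mm above its origin: here three small spring clips (14 to 30 mm above the origin) press on the element's side and centre it. Drawing the element up takes about 7 to 14 N over the first 22 mm, then only its weight, 2 to 4 N.
- element: The clogged filter element standing on the housing's inner floor: upright cylinder 62 mm across, 40 mm tall, brown pleated paper between flat metal end caps. Origin: centre of its underside. On its flat top cap, 40 mm above the origin, stands a rigid wire handle.
- bail (a point): Middle of the underside of the element's wire handle, 57 mm above the element's origin, axes as the element's. The handle is a 5 mm wire arch along the element's x: legs at x = -21 and +21 mm, level crown from x = -14 to +14 mm, its underside 17 mm above the flat cap, its top 22 mm above the cap.
- picker: Telescopic hook, hanging in the rack by its collar. Origin: centre of the underside of the collar (34 mm across, 5 mm thick), z up. Below it a tube 9 mm thick (11 mm at its end) down to 52 mm, then a 5 mm rod, pulled out by an amount that differs each time and is not measured: the hook's lowest point lies 88 to 122 mm below the origin. Find it by touch. The rod holds against 60 N. 0.22 kg.
- hook_axis (a point): On the rod's axis 90 mm below the picker's origin, axes as the picker's; moves with handle and tube, not with the rod. The rod ends in a J hook of 4 mm wire: from the rod's axis its toe runs along the picker's -x to x = -13 mm, where the tip turns up, ending 10 mm above the hook's lowest point. 8.5 mm are free between rod and tip; wire top 4 mm above the lowest point.
- handle (a point): Middle of the picker's handle, 37 mm above the picker's origin: square black rubber grip, 22 by 22 mm, sides along the picker's x and y, from 5 to 70 mm above the origin, with a 3 mm button on top.
- rack: Fork rack for the hook, fixed: grey foot 100 by 90 mm, column 60 mm wide at x = +38 to +52 mm, horizontal steel fork plate 6 mm thick, its top 132 mm above the table. Origin: on the table below the hanging place.
- fork (a point): Hanging place: on the slot's middle line in the fork plate's top face, 132 mm above the rack's origin, axes as the rack's. The slot is 16 mm wide, along x, closed at x = +22 mm, open at the front, x = -32 mm. The picker hangs with its origin here, collar on both tines, toe towards the front (-x); it comes straight up and goes straight down through the slot.
- tray: Drip tray: shallow sheet-metal tray, 180 (x) by 150 (y) by 24 mm, walls and floor 3 mm thick, fixed. Origin: centre of its underside, on the table.
- lid: The housing's grey round lid with a brass knob, 92 mm across (106 over its lugs), 33 mm high, lying on the table beyond the housing. Leave alone.
- spare: New spare element of the same shape and size with pale paper, standing on the table near the tray. Leave alone.
- oilcan: Small steel oil can with spout and handle, body 64 mm across, 115 mm high, near the rack. Leave alone.

How it is judged:
On the way, in this order (a step that is already met when the one before it is completed fails the run):
1. the element hangs on the hook, drawn clear of the housing's mouth (height (world z) of element above 0.131 m and contact force between picker and element above 0.8 N), for 0.1 s.
2. the element stands upright in the drip tray, off the hook (x of element in the frame of tray between -0.062 and 0.062 m and y of element in the frame of tray between -0.047 and 0.047 m and z of element in the frame of tray between -0.002 and 0.008 m and angle between element's own z axis and vertical below 0.1 rad and contact force between picker and element below 0.1 N), for 0.3 s.
At the end, for the whole second after the job is handed in: The element stands upright (0.1 rad) on the tray floor, its centre 28 mm or more inside the tray edges, at rest, off the hook; the hook hangs upright (0.1 rad) by its collar in the fork, at rest, within 6 mm of the slot middle line, 12 mm of the hanging place along it, 4 mm in height (all of step 2 and x of picker in the frame of fork between -0.012 and 0.012 m and y of picker in the frame of fork between -0.006 and 0.006 m and z of picker in the frame of fork between -0.003 and 0.004 m and angle between picker's own z axis and vertical below 0.1 rad and linear speed of element below 0.02 m/s and linear speed of picker below 0.03 m/s); the robot touches nothing.
It fails at once if the hook pushes or pulls on the element with more than 30 N (contact force between picker and element above 30 N).
It fails at once if the element is dropped into the tray (impact over 40 N) (contact force between element and tray above 40 N).
It fails at once if the lid is shifted by more than 20 mm (distance of lid from where it was at the start of the episode above 0.02 m).
It fails at once if the spare element is shifted by more than 20 mm (distance of spare from where it was at the start of the episode above 0.02 m).
It fails at once if the oil can is shifted by more than 20 mm (distance of oilcan from where it was at the start of the episode above 0.02 m).
It also fails if it takes over 64 s, if anything falls off the work surface, if the arm or the gripper's body presses on something with over 40 N, if the wrist force passes 120 N, or if a joint passes its speed limit or range.

## Working session

There is one attempt and no reset: what is moved stays moved. The work goes in short steps, Python scripts to look and compute and a shell command to move; the robot and the scene stay as the last step left them, time stands still between calls to the robot, and variables do not carry over. Pictures are saved under pics/ and viewed, and the job is handed in when it is done.

```bash
mkdir -p pics; ls; python3 - <<'E'
from station import env, grab_frame, camera_model, workorder
import cv2
s=env.read_state()
for k,v in s.items(): print(k,v)
for n in("side","top","wrist"):
    cv2.imwrite(f"pics/{n}0.png",grab_frame(n)); print(n,camera_model(n))
E
```

```text
pics
clock 0.0
q [-1.19518445  0.53719252 -0.00441739  1.53887211  0.0025669   1.06732974
 -0.0711924 ]
qd [-0.00135094 -0.00212084  0.00157948  0.00018551 -0.001467   -0.00079476
 -0.00150455]
effort [-2.69003649e-04 -5.83394408e+01  1.04859296e+00 -2.59103465e+01
  1.23562707e-02  9.53117211e-03 -2.31304709e-07]
tcp_pos [0.2776867  0.58703384 0.25539658]
ee_rot [[-6.63778097e-04  4.27536529e-01  9.03997830e-01]
 [-1.66890780e-03  9.03996296e-01 -4.27537029e-01]
 [-9.99998387e-01 -1.79247875e-03  1.13466108e-04]]
contact_force [ 0.74792705  0.17589511 -1.06662872]
moment [-0.03826452 -0.03821991  0.04464326]
finger_gap 0.08562650150403957
side {'camera_matrix': array([[406.3428107 ,   0.        , 253.86334464],
       [  0.        , 406.3428107 , 196.03253791],
       [  0.        ,   0.        ,   1.        ]]), 'view': array([[ 0.94887261, -0.3156572 , -0.00113848, -0.59160845],
       [ 0.20020051,  0.5990109 ,  0.77531007, -0.21050704],
       [-0.24405024, -0.73589841,  0.63157977, -0.82030679],
       [ 0.        ,  0.        ,  0.        ,  1.        ]])}
top {'camera_matrix'
[... 243 characters left out ...]
41,  0.02993165,  0.18296646, -0.62824216],
       [-0.18334804,  0.01052007,  0.98299177, -1.20503727],
       [ 0.        ,  0.        ,  0.        ,  1.        ]])}
wrist {'camera_matrix': array([[299.1447542 ,   0.        , 249.92955749],
       [  0.        , 299.1447542 , 195.2699837 ],
       [  0.        ,   0.        ,   1.        ]]), 'hand_eye': array([[ 6.58804235e-04,  2.89396844e-01, -9.57208981e-01,
        -1.17571533e-01],
       [ 9.99999778e-01, -2.84435936e-04,  6.02260570e-04,
         1.57518122e-03],
       [-9.79723235e-05, -9.57209165e-01, -2.89396967e-01,
        -7.34285842e-02],
       [ 0.00000000e+00,  0.00000000e+00,  0.00000000e+00,
         1.00000000e+00]])}
```

View pics/top0.png

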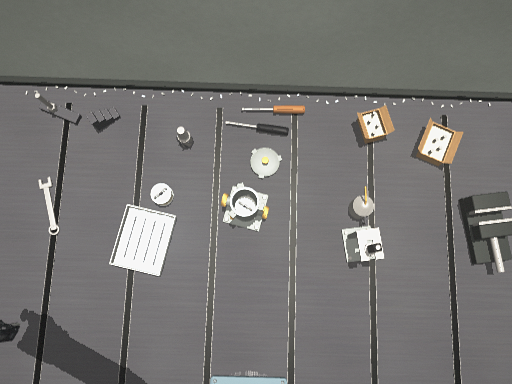

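View pics/side0.png

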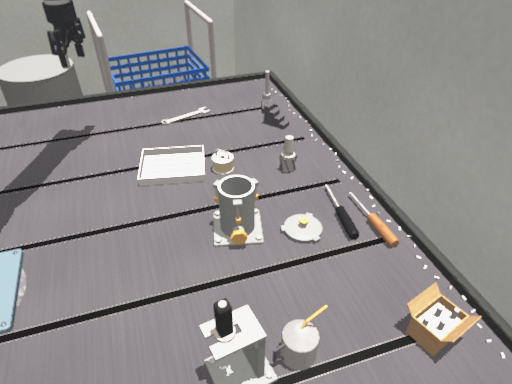

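View pics/wrist0.png

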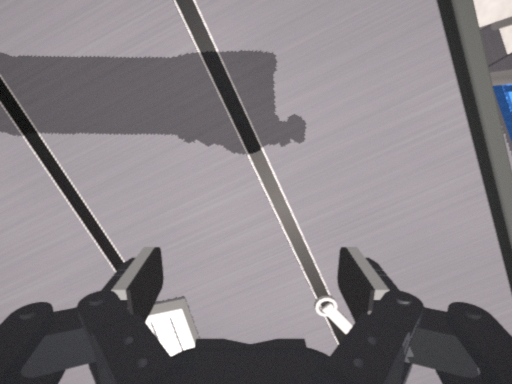

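The top view shows the tray at about (143,240), the spare at (162,194), the housing at (246,205), the lid at (265,162), the rack and picker at (365,245) and the oil can at (364,206). I'll zoom in to get precise pixels.

```bash
cat > h.py <<'E'
import numpy as np, cv2
from station import env, grab_frame, camera_model
def cam(n):
    m=camera_model(n); K=m["camera_matrix"]
    if n=="wrist":
        s=env.read_state(); T=np.eye(4); T[:3,:3]=s["ee_rot"]; T[:3,3]=s["tcp_pos"]
        V=np.linalg.inv(T@m["hand_eye"])
    else: V=m["view"]
    return K,V
def proj(KV,p):
    K,V=KV; c=V[:3,:3]@np.asarray(p)+V[:3,3]; c=c*[1,-1,-1]; u=K@c; return u[:2]/u[2]
def ray(KV,uv):
    K,V=KV; d=np.linalg.inv(K)@[uv[0],uv[1],1]; d=d*[1,-1,-1]
    R=V[:3,:3]; return -R.T@V[:3,3], R.T@d
def onz(KV,uv,z):
    o,d=ray(KV,uv); return o+d*(z-o[2])/d[2]
def tri(L):
    A=0;b=0
    for KV,uv in L:
        o,d=ray(KV,uv); d/=np.linalg.norm(d); P=np.eye(3)-np.outer(d,d); A=A+P; b=b+P@o
    return np.linalg.solve(A,b)
def crop(im,x0,y0,x1,y1,k,name):
    c=cv2.resize(im[y0:y1,x0:x1],None,fx=k,fy=k,interpolation=cv2.INTER_CUBIC); cv2.imwrite(name,c)
E
python3 - <<'E'
from h import *
t=cv2.imread("pics/top0.png"); s=cv2.imread("pics/side0.png")
crop(t,205,140,285,240,6,"pics/t_pot.png")
crop(t,330,180,400,275,6,"pics/t_rack.png")
crop(s,190,290,330,384,5,"pics/s_rack.png")
crop(t,100,170,190,285,5,"pics/t_tray.png")
E
```

```text
(no output)
```

View pics/t_pot.png

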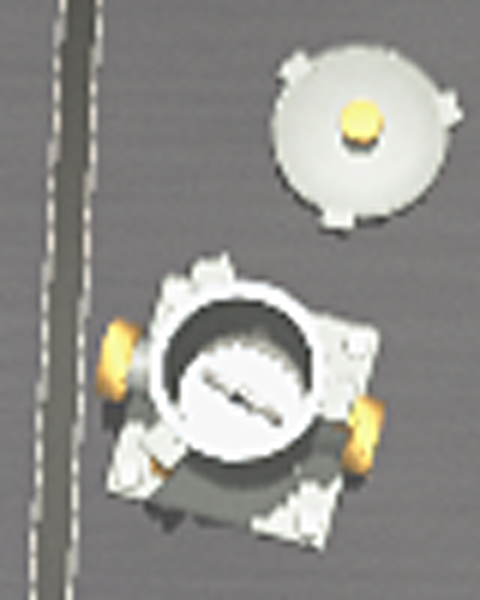

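View pics/t_rack.png

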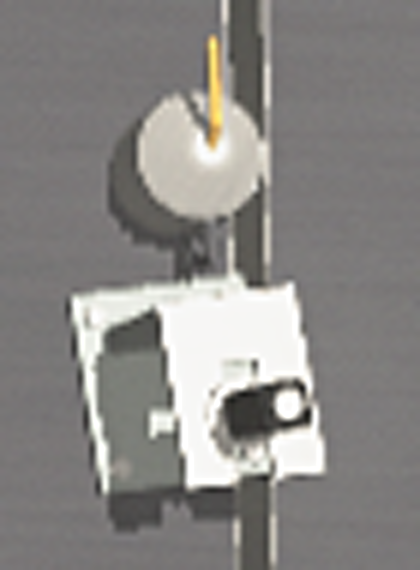

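View pics/s_rack.png

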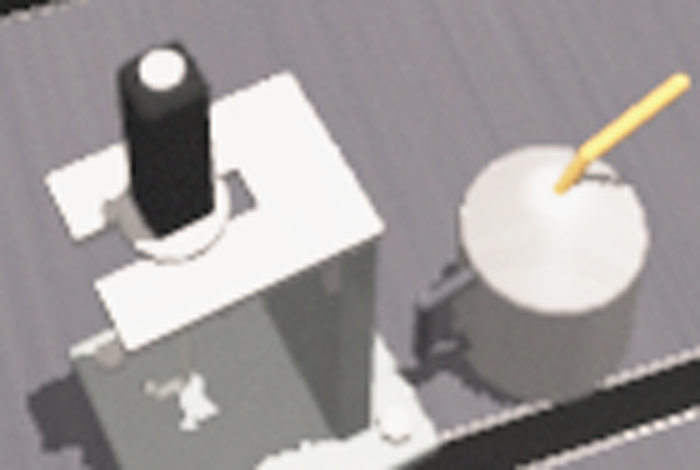

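View pics/t_tray.png

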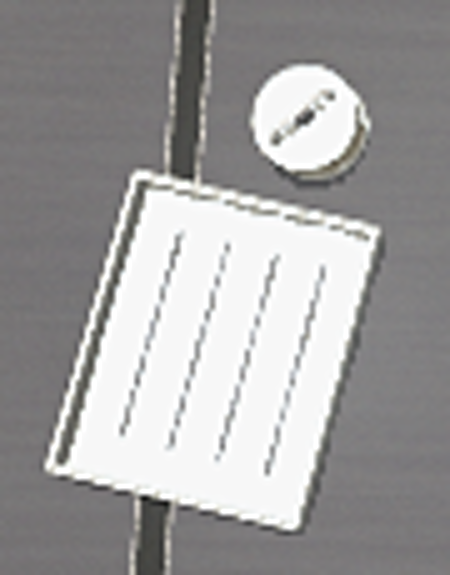

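```bash
python3 - <<'E'
from h import *
np.set_printoptions(precision=4,suppress=True)
T=cam("top");S=cam("side")
f=lambda c,k,x0,y0:((c[0]+.5)/k-.5+x0,(c[1]+.5)/k-.5+y0)
tr=lambda c:f(c,6,330,180); sr=lambda c:f(c,5,190,290)
print("plate top",[onz(T,tr(c),.132)[:2] for c in [(160,305),(295,285),(325,470),(185,487)]])
print("plate side",[onz(S,sr(c),.132)[:2] for c in [(290,72),(383,230),(128,350),(45,178)]])
print("slot end side", [onz(S,sr(c),.132)[:2] for c in [(238,170),(256,208),(103,210),(118,235)]])
print("button top",onz(T,tr((290,403)),.205),"side",onz(S,sr((162,69)),.205), tri([(T,tr((290,403))),(S,sr((162,69)))]))
tp=lambda c:f(c,6,205,140)
# mouth ring ellipse in top
t=cv2.imread("pics/top0.png")
print("mouth",onz(T,tp(((150+325)/2,(280+465)/2)),.130))
print("bail",[onz(T,tp(c),.070)[:2] for c in [(205,375),(280,425)]])
print("foot",[onz(T,tp(c),.008)[:2] for c in [(380,328),(322,548),(108,490)]])
print("stubs",[onz(T,tp(c),.06)[:2] for c in [(120,358),(365,438)]])
tt=lambda c:f(c,5,100,170)
print("tray",[onz(T,tt(c),.024)[:2] for c in [(132,172),(382,230),(298,530),(45,468)]], "lines",[onz(T,tt(c),.003)[:2] for c in [(180,232),(121,435),(324,265),(267,475)]])
print("spare",onz(T,tt((303,122)),.04))
print("cam",[ray(c,(0,0))[0] for c in (T,S)])
E
```

```text
plate top [array([ 0.5196, -0.2819]), array([ 0.5306, -0.3439]), array([ 0.4472, -0.3556]), array([ 0.4378, -0.2921])]
plate side [array([ 0.5187, -0.2833]), array([ 0.528 , -0.3462]), array([ 0.4459, -0.3592]), array([ 0.4354, -0.2966])]
slot end side [array([ 0.4925, -0.3127]), array([ 0.4939, -0.327 ]), array([ 0.4497, -0.313 ]), array([ 0.452 , -0.3227])]
button top [ 0.4719 -0.3198  0.205 ] side [ 0.4697 -0.3217  0.205 ] [ 0.471  -0.3203  0.2029]
mouth [0.5904 0.0274 0.13  ]
bail [array([0.5986, 0.045 ]), array([0.5752, 0.0079])]
foot [array([ 0.6357, -0.0406]), array([ 0.5224, -0.0143]), array([0.5486, 0.0944])]
stubs [array([0.6074, 0.0872]), array([ 0.5715, -0.0334])]
tray [array([0.5901, 0.3844]), array([0.5596, 0.2328]), array([0.3824, 0.2702]), array([0.4139, 0.42  ])] lines [array([0.5574, 0.3588]), array([0.4348, 0.3839]), array([0.5399, 0.2704]), array([0.4137, 0.2955])]
spare [0.6208 0.2808 0.04  ]
cam [array([ 0.3976, -0.0102,  1.3001]), array([ 0.4033, -0.6643,  0.6806])]
```

```bash
python3 -m crank '[[-0.045,-0.412,0.385,0.6,0,0],[-0.045,-0.412,0.385,0.6,0,0],[-0.045,-0.412,0.385,0.6,0,0],[-0.045,-0.412,0.385,0.6,0,0],[-0.045,-0.412,0.385,0.6,0,0],[-0.045,-0.412,0.385,0.6,0,0],[-0.045,-0.412,0.385,0.6,0,0],[-0.045,-0.412,0.385,0.6,0,0],[-0.045,-0.412,0.385,0.6,0,0],[-0.045,-0.412,0.385,0.6,0,0],[-0.045,-0.412,0.385,0.6,0,0],[-0.045,-0.73,0.54,0.984,0,0],[-0.045,-0.73,0.54,0.984,0,0],[-0.045,-0.73,0.54,0.984,0,0],[-0.045,-0.73,0.54,0.984,0,0],[-0.045,-0.73,0.54,0.984,0,0],[-0.045,-0.73,0.54,0.984,0,0],[-0.045,-0.73,0.54,0.984,0,0],[-0.045,-0.73,0.54,0.984,0,0],[-0.045,-0.73,0.54,0.984,0,0]]' 1 60
python3 - <<'E'
from h import *
np.set_printoptions(precision=4,suppress=True)
s=env.read_state(); print(s["tcp_pos"],s["q"],s["clock"]); print(s["ee_rot"])
cv2.imwrite("pics/w1.png",grab_frame("wrist"))
K,V=cam("wrist"); print([proj((K,V),p) for p in [(.471,-.32,.205),(.471,-.32,.132)]])
E
```

```text
clock: 2.15
tcp_pos: [0.4527, -0.3067, 0.3012]
ee_rot: [[-0.001, 0.99, 0.139], [-0.002, 0.139, -0.99], [-1.0, -0.001, 0.002]]
contact_force: [0.4, 0.4, 0.1]
finger_gap: 0.0855
[ 0.4527 -0.3067  0.3012] [-0.0102  0.3607  0.6703  1.7953 -0.2499  1.0717  0.889 ] 2.15
[[-0.0008  0.9903  0.1391]
 [-0.0021  0.1391 -0.9903]
 [-1.     -0.0011  0.0019]]
[array([268.4135, 230.3017]), array([264.2125, 201.1512])]
```

View pics/w1.png

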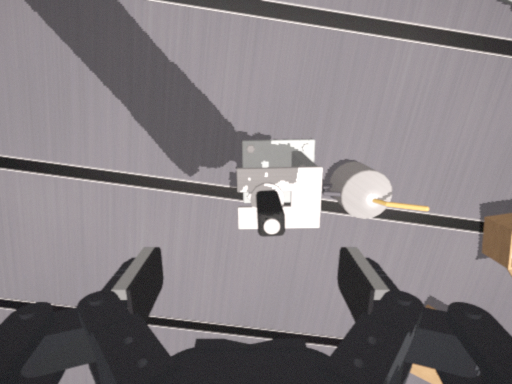

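```bash
python3 - <<'E'
from h import *
crop(cv2.imread("pics/w1.png"),225,130,335,245,6,"pics/w1c.png")
E
```

```text
(no output)
```

View pics/w1c.png

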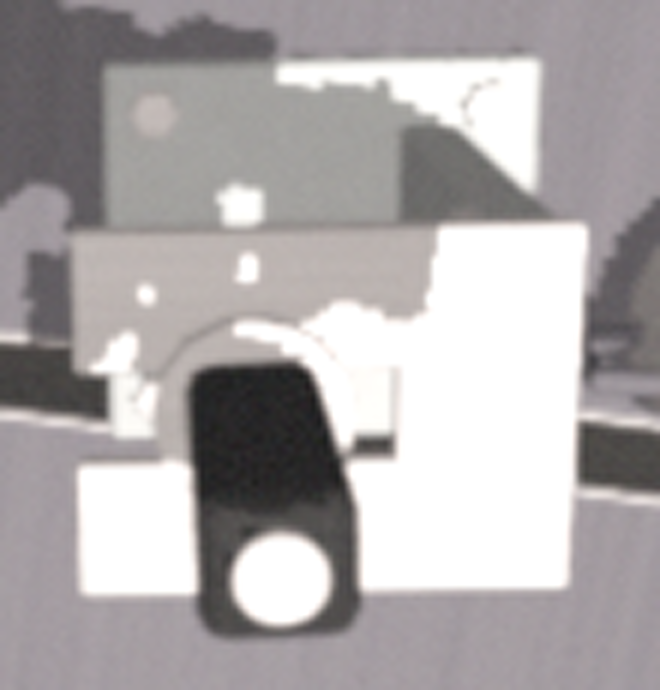

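```bash
python3 - <<'E'
from h import *
np.set_printoptions(precision=4,suppress=True)
W=cam("wrist");T=cam("top");S=cam("side")
f=lambda c,k,x0,y0:((c[0]+.5)/k-.5+x0,(c[1]+.5)/k-.5+y0)
g=lambda c:f(c,6,225,130)
b=g((281,580)); print(onz(W,b,.205), tri([(W,b),(T,f((290,403),6,330,180)),(S,f((162,69),5,190,290))]))
print("plate",[onz(W,g(c),.132)[:2] for c in [(75,232),(587,225),(570,588),(80,595)]])
print("slot y edges", [onz(W,g(c),z)[:2] for c,z in [((395,458),.132),((395,368),.132),((90,460),.132),((90,374),.132)]])
E
```

```text
[ 0.4727 -0.3163  0.205 ] [ 0.4719 -0.3192  0.2014]
plate [array([ 0.4396, -0.2905]), array([ 0.5216, -0.2775]), array([ 0.5322, -0.3402]), array([ 0.4487, -0.3536])]
slot y edges [array([ 0.498 , -0.3212]), array([ 0.4952, -0.3057]), array([ 0.4472, -0.3289]), array([ 0.4452, -0.3139])]
```

```bash
python3 -m crank '[[0.02,0.0174,0.0149,-0.008,0,0],[0.06,0.0174,0.0149,-0.008,0,0],[0.1,0.0174,0.0149,-0.008,0,0],[0.123,0.0174,0.0149,-0.008,0,0],[0.123,0.0174,0.0149,-0.008,0,0],[0.123,0.0174,0.0149,-0.008,0,0]]' 1 60
python3 -m crank '[[0,0,0,0,0,0],[0,0,0,0,0,0],[0,0,0,0,0,0],[0,0,0,0,0,0],[0,0,0,0,0,0],[0,0,0,0,0,0],[0,0,0,0,0,0],[0,0,0,0,0,0]]' -1 80
python3 - <<'E'
from h import *
cv2.imwrite("pics/w2.png",grab_frame("wrist"));crop(grab_frame("side"),190,230,330,384,5,"pics/s2.png")
E
```

```text
clock: 2.8
tcp_pos: [0.4739, -0.3143, 0.1789]
ee_rot: [[0.0, 0.988, 0.154], [0.001, 0.154, -0.988], [-1.0, 0.0, -0.001]]
contact_force: [-0.1, -0.0, 0.5]
finger_gap: 0.0852
clock: 3.6
tcp_pos: [0.4734, -0.3155, 0.1788]
ee_rot: [[0.0, 0.988, 0.152], [0.0, 0.152, -0.988], [-1.0, 0.0, -0.0]]
contact_force: [-1.2, 1.3, 6.2]
finger_gap: 0.0212
```

View pics/w2.png

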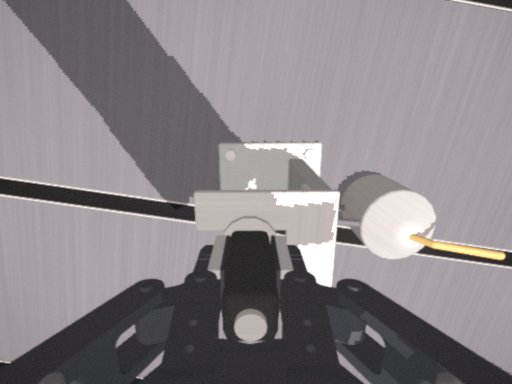

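View pics/s2.png

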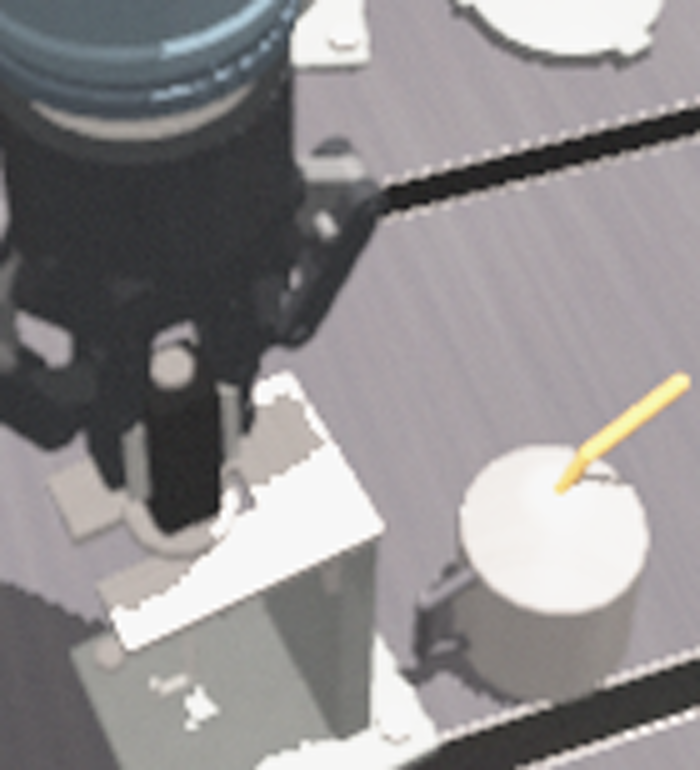

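```bash
python3 - <<'E'
from h import *
np.set_printoptions(precision=4,suppress=True)
W=cam("wrist");s=env.read_state()
p=onz(W,(251,324),.205);print(p,(p-s["tcp_pos"])@s["ee_rot"])
crop(cv2.imread("pics/w2.png"),170,180,350,350,4,"pics/w2c.png")
E
```

```text
[ 0.4752 -0.3175  0.205 ] [-0.0262  0.0015  0.0022]
```

View pics/w2c.png

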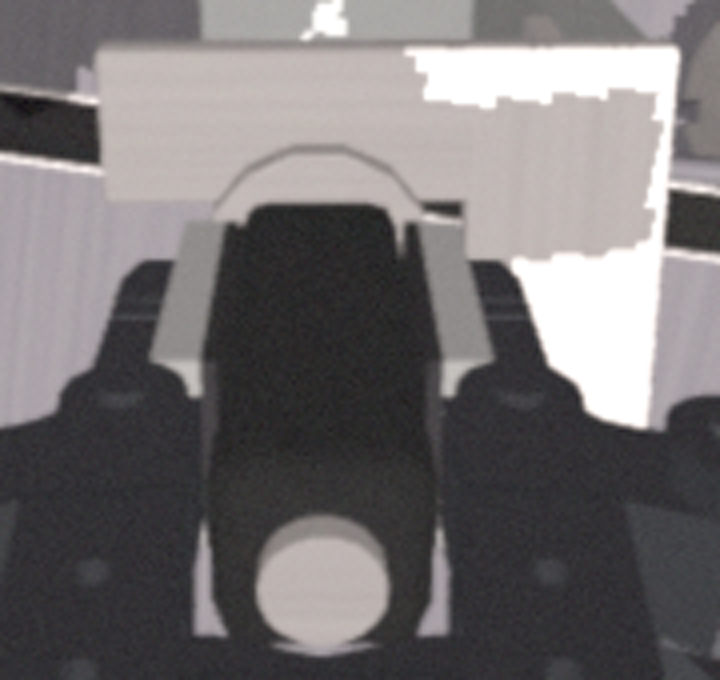

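```bash
python3 -m crank '[[-0.01,0,0,0,0,0],[-0.03,0,0,0,0,0],[-0.06,0,0,0,0,0],[-0.1,0,0,0,0,0],[-0.14,0,0,0,0,0],[-0.16,0,0,0,0,0],[-0.16,0,0,0,0,0],[-0.16,0,0,0,0,0]]'
python3 - <<'E'
from h import *
a=grab_frame("wrist");b=grab_frame("side");cv2.imwrite("pics/w3.png",a);cv2.imwrite("pics/s3f.png",b);crop(b,150,160,330,384,3,"pics/s3.png")
s=env.read_state();print(s["tcp_pos"],s["contact_force"],s["q"],s["clock"])
E
```

```text
clock: 4.5
tcp_pos: [0.473, -0.315, 0.3377]
ee_rot: [[-0.0, 0.988, 0.153], [0.001, 0.153, -0.988], [-1.0, -0.0, -0.001]]
contact_force: [-0.7, 0.8, -3.3]
finger_gap: 0.0209
[ 0.47260614 -0.31466999  0.33659459] [-0.05409488  0.11590179 -1.67761876] [-0.00686109  0.36976703  0.67907982  1.69575233 -0.24890928  1.16744253
  0.8915346 ] 4.6
```

View pics/w3.png

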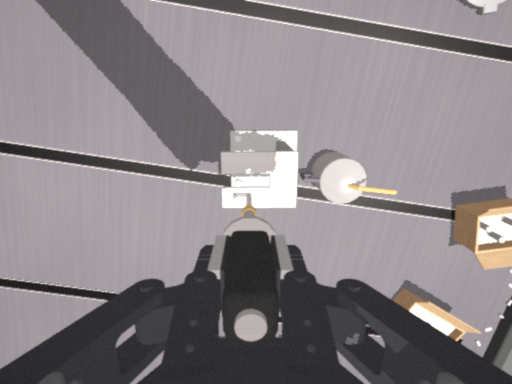

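View pics/s3.png

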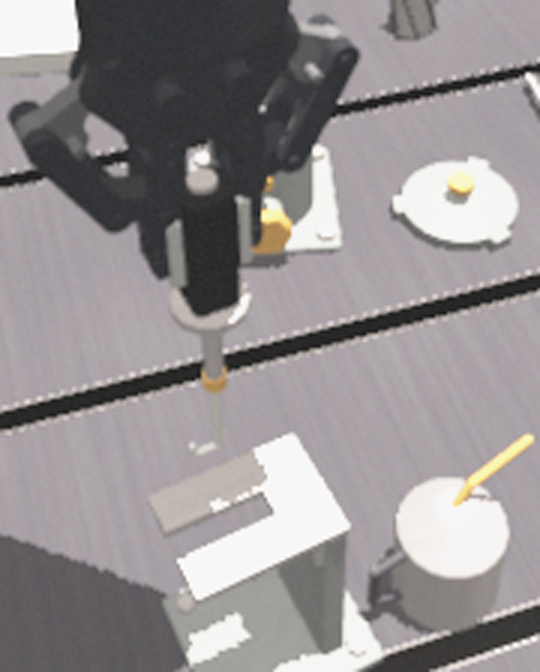

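```bash
python3 - <<'E'
from h import *
np.set_printoptions(precision=4,suppress=True)
S=cam("side");f=lambda c:((c[0]+.5)/3-.5+150,(c[1]+.5)/3-.5+160)
tcp=np.array([.473,-.315,.3377]); a=tcp+0.002*np.array([.153,-.988,0])
def zat(uv):
    o,d=ray(S,uv); # closest point to vertical line through a
    n=np.array([d[0],d[1]]); t=((a[:2]-o[:2])@n)/(n@n); p=o+t*d; return p
for n,c in [("button",(202,180)),("hookbottom at rod",(216,450)),("brass lower",(214,389)),("tip",(193,450))]: print(n,zat(f(c)))
crop(cv2.imread("pics/s3f.png"),195,240,245,325,8,"pics/s3c.png")
E
```

```text
button [ 0.473  -0.3169  0.3585]
hookbottom at rod [ 0.4695 -0.3163  0.183 ]
brass lower [ 0.471  -0.3165  0.2294]
tip [ 0.4587 -0.3147  0.1858]
```

View pics/s3c.png

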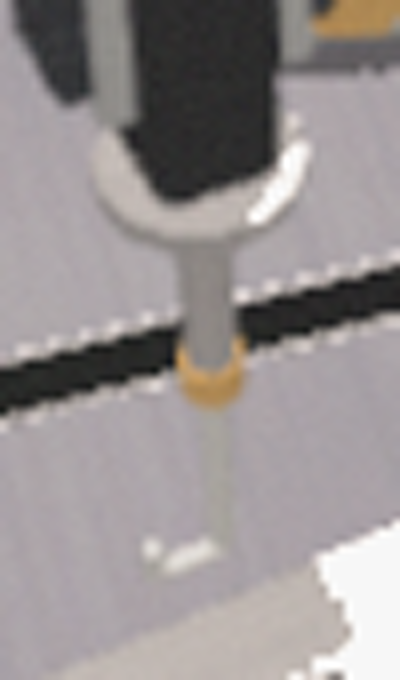

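```bash
python3 -m crank '[[0,0.09,-0.15,0.35,0,0],[0,0.09,-0.15,0.35,0,0],[0,0.09,-0.15,0.35,0,0],[0,0.09,-0.15,0.35,0,0],[0,0.1833,-0.3081,0.716,0,0],[0,0.1833,-0.3081,0.716,0,0],[0,0.1833,-0.3081,0.716,0,0],[0,0.1833,-0.3081,0.716,0,0],[0,0.1833,-0.3081,0.716,0,0],[0,0.1833,-0.3081,0.716,0,0],[0,0.1833,-0.3081,0.716,0,0]]'
python3 - <<'E'
from h import *
np.set_printoptions(precision=4,suppress=True)
W=cam("wrist")
a=grab_frame("wrist");t=grab_frame("top");b=grab_frame("side");cv2.imwrite("pics/w4.png",a);cv2.imwrite("pics/s4f.png",b);crop(b,170,90,300,260,4,"pics/s4.png");cv2.imwrite("pics/t4.png",t)
s=env.read_state();print(s["tcp_pos"],s["contact_force"],s["q"],s["clock"]);print(s["ee_rot"])
E
```

```text
clock: 5.7
tcp_pos: [0.6068, 0.0153, 0.3374]
ee_rot: [[-0.002, 0.845, -0.536], [-0.001, -0.536, -0.845], [-1.0, -0.001, 0.002]]
contact_force: [-0.3, -0.0, -2.1]
finger_gap: 0.0213
[0.6071 0.0154 0.3382] [-0.4356 -0.7793 -1.971 ] [-0.6162  0.4627  0.7338  1.5942 -0.3248  1.2109 -0.3846] 5.85
[[-0.0003  0.8444 -0.5358]
 [-0.0003 -0.5358 -0.8444]
 [-1.     -0.0001  0.0004]]
```

View pics/w4.png

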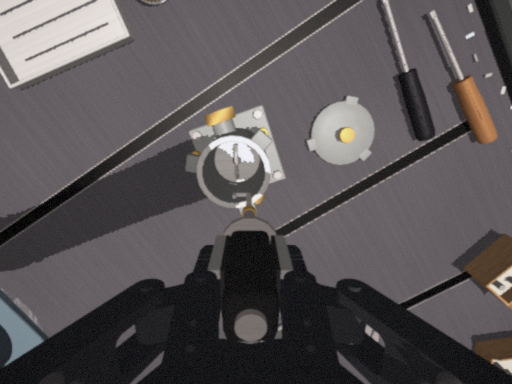

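View pics/s4.png

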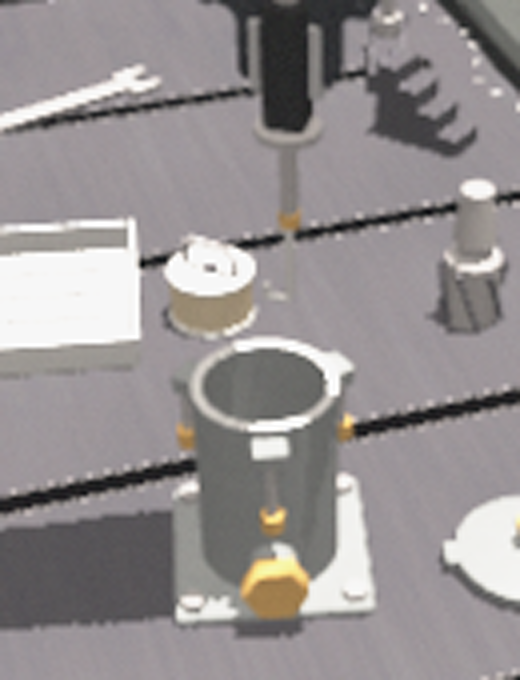

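View pics/t4.png

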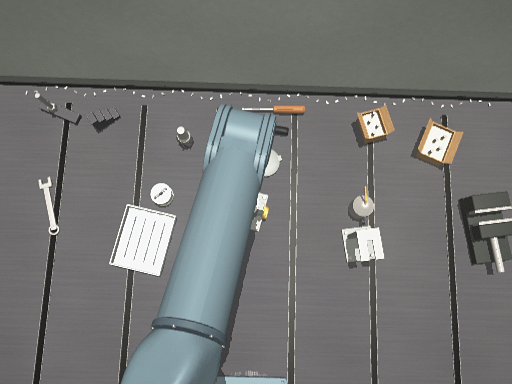

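```bash
python3 - <<'E'
from h import *
a=cv2.imread("pics/w4.png"); crop(a,185,100,295,235,6,"pics/w4c.png")
E
```

```text
(no output)
```

View pics/w4c.png

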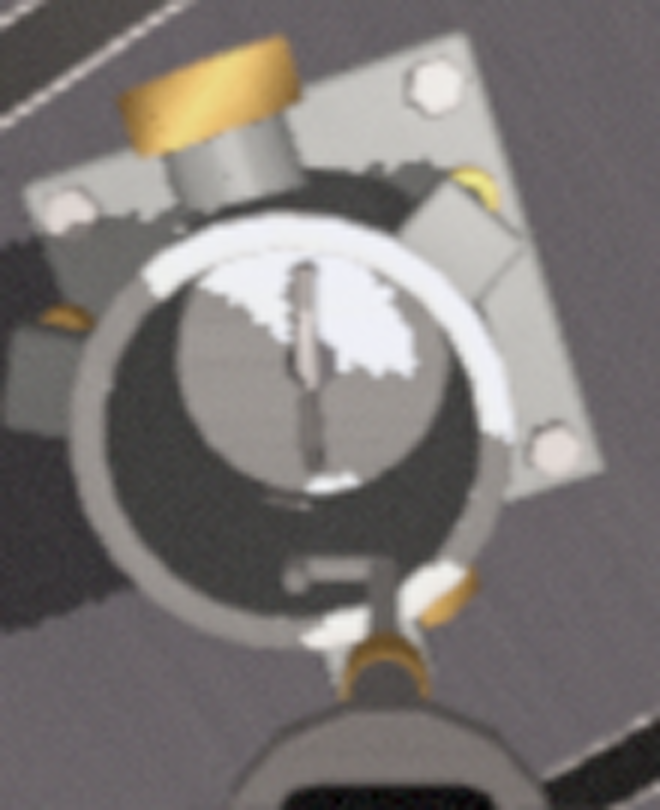

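```bash
python3 - <<'E'
from h import *
np.set_printoptions(precision=4,suppress=True)
m=camera_model("wrist");R=np.array([[-0.0003,0.8444,-0.5358],[-0.0003,-0.5358,-0.8444],[-1,-.0001,.0004]]);T=np.eye(4);T[:3,:3]=R;T[:3,3]=[.6071,.0154,.3382]
W=(m["camera_matrix"],np.linalg.inv(T@m["hand_eye"]))
g=lambda c:((c[0]+.5)/6-.5+185,(c[1]+.5)/6-.5+100)
tl=lambda p:(p-T[:3,3])@R
for n,c,z in [("bail1",(306,265),.07),("bail2",(316,465),.07),("cap",(312,365),.048),("mouth",(293,430),.13),("hook rod",(381,572),.192),("toe end",(292,578),.192),("brass",(386,690),.238)]:
    p=onz(W,g(c),z); print(n,p,"tool",tl(p))
b=onz(W,g((316,465)),.07)-onz(W,g((306,265)),.07);print(np.degrees(np.arctan2(b[1],b[0])),np.hypot(*b[:2]))
W2=(W);print("button",tl(onz(W,(251,324),.3382+.0262)))
E
```

```text
bail1 [0.6063 0.0482 0.07  ] tool [ 0.2682 -0.0183 -0.0273]
bail2 [0.5841 0.0104 0.07  ] tool [ 0.2682 -0.0167  0.0165]
cap [0.5926 0.0266 0.048 ] tool [ 0.2902 -0.0182 -0.0018]
mouth [0.594  0.0289 0.13  ] tool [ 0.2082 -0.0182 -0.0045]
hook rod [0.6034 0.0126 0.192 ] tool [ 0.1462 -0.0016  0.0043]
toe end [0.5913 0.0191 0.192 ] tool [ 0.1462 -0.0153  0.0053]
brass [0.6031 0.0104 0.238 ] tool [ 0.1002 -0.0007  0.0063]
-120.30505492715264 0.0438276725840784
button [-0.0262  0.0005  0.0018]
```

```bash
python3 -m crank '[[0.01,0.005,-0.008,-0.037,0,0],[0.03,0.005,-0.008,-0.037,0,0],[0.06,0.005,-0.008,-0.037,0,0],[0.08,0.005,-0.008,-0.037,0,0],[0.1,0.005,-0.008,-0.037,0,0],[0.1,0.005,-0.008,-0.037,0,0],[0.1,0.005,-0.008,-0.037,0,0]]'
python3 - <<'E'
from h import *
np.set_printoptions(precision=4,suppress=True)
s=env.read_state();print(s["tcp_pos"],s["contact_force"],s["q"],s["clock"]);print(s["ee_rot"])
a=grab_frame("wrist");cv2.imwrite("pics/w5.png",a);crop(a,175,60,315,240,4,"pics/w5c.png")
b=grab_frame("side");crop(b,190,110,290,230,5,"pics/s5.png")
E
```

```text
clock: 6.55
tcp_pos: [0.6161, 0.0204, 0.2388]
ee_rot: [[0.0, 0.864, -0.503], [-0.0, -0.503, -0.864], [-1.0, 0.0, 0.0]]
contact_force: [-0.2, 0.4, -1.6]
finger_gap: 0.0209
[0.6161 0.0204 0.2388] [-0.2494  0.4326 -1.5889] [-0.5692  0.5743  0.6667  1.678  -0.4023  1.0303 -0.2969] 6.55
[[ 0.0002  0.8643 -0.5029]
 [-0.0002 -0.5029 -0.8643]
 [-1.      0.0003  0.0001]]
```

View pics/w5c.png

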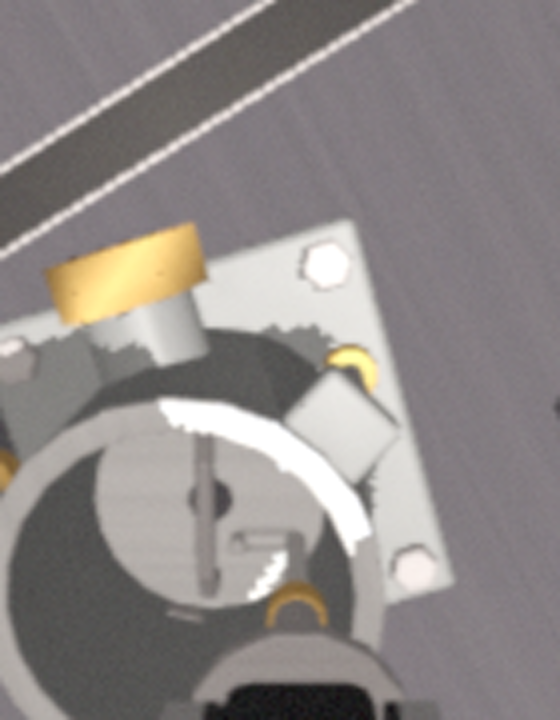

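View pics/s5.png

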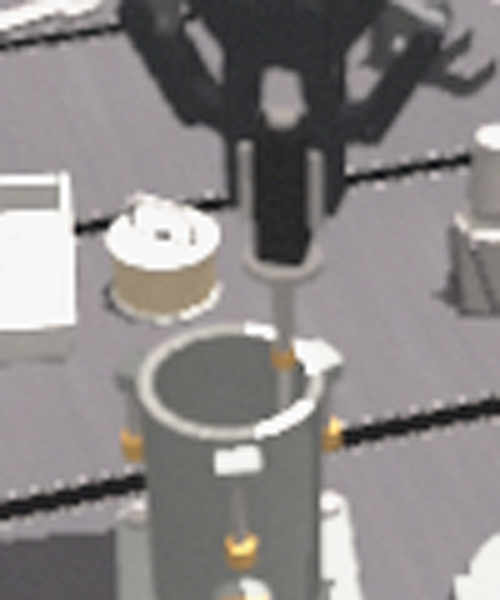

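```bash
python3 - <<'E'
from h import *
np.set_printoptions(precision=4,suppress=True)
W=cam("wrist"); s=env.read_state();R=s["ee_rot"];o=s["tcp_pos"]
g=lambda c:((c[0]+.5)/4-.5+175,(c[1]+.5)/4-.5+60)
for n,c,z in [("bail1",(203,437),.07),("bail2",(208,590),.07),("bailhole",(211,498),.048),("cap ellipse",((95+328)/2,495),.048),("mouth",(196,590),.13),("rod bottom",(297,540),.093),("tip",(238,540),.100),("brass",(298,610),.14)]:
    p=onz(W,g(c),z); print(n,p,(p-o)@R)
E
```

```text
bail1 [0.6043 0.0458 0.07  ] [ 0.1697 -0.0238 -0.0152]
bail2 [0.5847 0.0114 0.07  ] [ 0.1697 -0.0235  0.0243]
bailhole [0.5936 0.0275 0.048 ] [ 0.1917 -0.0239  0.0059]
cap ellipse [0.5942 0.0281 0.048 ] [ 0.1917 -0.0237  0.0051]
mouth [0.5972 0.0281 0.13  ] [ 0.1097 -0.0209  0.0035]
rod bottom [0.6144 0.0174 0.093 ] [ 0.1467 -0.0008  0.0041]
tip [0.604  0.0259 0.1   ] [ 0.1397 -0.014   0.002 ]
brass [0.6146 0.0173 0.14  ] [ 0.0997 -0.0004  0.0041]
```

```bash
python3 -m crank '[[0.01,0,0,0,0,0],[0.02,0,0,0,0,0],[0.03,0,0,0,0,0],[0.034,0,0,0,0,0],[0.034,0,0,0,0,0],[0.034,0,0,0,0,0]]'
python3 -m crank '[[0.001,0,0,0,0,0],[0.002,0,0,0,0,0],[0.003,0,0,0,0,0],[0.003,0,0,0,0,0]]'
```

```text
clock: 7.25
tcp_pos: [0.6162, 0.021, 0.2044]
ee_rot: [[0.0, 0.865, -0.502], [-0.0, -0.502, -0.865], [-1.0, 0.0, 0.0]]
contact_force: [0.6, -0.0, -2.2]
finger_gap: 0.021
clock: 7.65
tcp_pos: [0.616, 0.0212, 0.2012]
ee_rot: [[-0.0, 0.865, -0.502], [0.0, -0.502, -0.865], [-1.0, -0.0, 0.0]]
contact_force: [0.4, 0.2, -1.4]
finger_gap: 0.0211
```

```bash
python3 -m crank '[[0.001,0,0,0,0,0],[0.002,0,0,0,0,0],[0.002,0,0,0,0,0]]'
python3 -m crank '[[0.001,0,0,0,0,0],[0.0015,0,0,0,0,0],[0.0015,0,0,0,0,0]]'
```

```text
clock: 7.95
tcp_pos: [0.6159, 0.0211, 0.1991]
ee_rot: [[-0.0, 0.865, -0.502], [-0.0, -0.502, -0.865], [-1.0, -0.0, 0.0]]
contact_force: [0.6, 1.1, -2.3]
finger_gap: 0.021
clock: 8.25
tcp_pos: [0.616, 0.0211, 0.1977]
ee_rot: [[-0.0, 0.865, -0.502], [-0.0, -0.502, -0.865], [-1.0, -0.0, 0.0]]
contact_force: [1.0, 0.2, -1.4]
finger_gap: 0.0211
```

```bash
for i in 1 2 3; do python3 -m crank '[[0.0005,0,0,0,0,0],[0.001,0,0,0,0,0],[0.001,0,0,0,0,0]]' | grep -E "tcp|contact"; done
```

```text
tcp_pos: [0.616, 0.0211, 0.1967]
contact_force: [0.5, 0.0, -2.9]
tcp_pos: [0.616, 0.0211, 0.1957]
contact_force: [0.5, 0.8, -2.9]
tcp_pos: [0.616, 0.0211, 0.1947]
contact_force: [0.1, -0.3, -1.9]
```

```bash
for i in 1 2; do python3 -m crank '[[0.0005,0,0,0,0,0],[0.001,0,0,0,0,0],[0.001,0,0,0,0,0]]' | grep -E "tcp|contact"; done
```

```text
tcp_pos: [0.6162, 0.0211, 0.1941]
contact_force: [-0.8, 0.3, 1.0]
tcp_pos: [0.6165, 0.0211, 0.194]
contact_force: [-1.9, 0.4, 8.3]
```

```bash
python3 -m crank '[[-0.002,0,0,0,0,0],[-0.0042,0,0,0,0,0],[-0.0042,0,0,0,0,0],[-0.0042,-0.003,0.0,0,0,0],[-0.0042,-0.006,0.0,0,0,0],[-0.0042,-0.009,0.0,0,0,0],[-0.0042,-0.011,0,0,0,0],[-0.0042,-0.013,0,0,0,0],[-0.0042,-0.014,0,0,0,0],[-0.0042,-0.014,0,0,0,0]]' | grep -E "clock|tcp|contact"
python3 - <<'E'
from h import *
a=grab_frame("wrist");cv2.imwrite("pics/w6.png",a);crop(a,175,60,315,240,4,"pics/w6c.png")
E
```

```text
clock: 10.75
tcp_pos: [0.6038, 0.0283, 0.197]
contact_force: [0.4, 0.2, -2.9]
```

View pics/w6c.png

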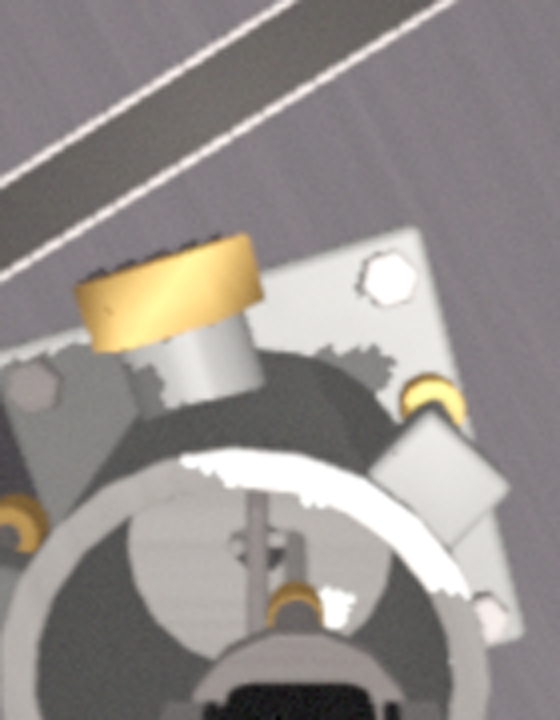

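```bash
python3 -m crank '[[0,-0.001,0,0,0,0],[0,-0.002,0,0,0,0],[0,-0.0027,0,0,0,0],[0,-0.0027,0,0,0,0],[0,-0.0027,0,0,0,0]]' | grep -E "clock|tcp|contact"
python3 -m crank '[[-0.001,0,0,0,0,0],[-0.002,0,0,0,0,0],[-0.003,0,0,0,0,0],[-0.004,0,0,0,0,0],[-0.005,0,0,0,0,0],[-0.005,0,0,0,0,0]]' | grep -E "clock|tcp|contact"
```

```text
clock: 11.3
tcp_pos: [0.6016, 0.0295, 0.197]
contact_force: [-0.1, -0.1, -1.9]
clock: 11.9
tcp_pos: [0.6017, 0.0295, 0.2022]
contact_force: [0.7, -0.1, -1.9]
```

```bash
python3 -m crank '[[-0.001,0,0,0,0,0],[-0.002,0,0,0,0,0],[-0.003,0,0,0,0,0],[-0.004,0,0,0,0,0],[-0.005,0,0,0,0,0],[-0.005,0,0,0,0,0]]' | grep -E "clock|tcp|contact"
python3 -m crank '[[-0.001,0,0,0,0,0],[-0.002,0,0,0,0,0],[-0.002,0,0,0,0,0]]' | grep -E "clock|tcp|contact"
```

```text
clock: 12.5
tcp_pos: [0.6017, 0.0295, 0.2072]
contact_force: [0.5, 0.5, -2.4]
clock: 12.8
tcp_pos: [0.6012, 0.0295, 0.2083]
contact_force: [0.5, 0.6, -9.2]
```

Hooked. The load rose to about 7 N at the height I predicted, so I'll draw it out slowly.

```bash
python3 -m crank '[[-0.001,0,0,0,0,0],[-0.002,0,0,0,0,0],[-0.003,0,0,0,0,0],[-0.004,0,0,0,0,0],[-0.005,0,0,0,0,0],[-0.006,0,0,0,0,0]]' | grep -E "clock|tcp|contact"
python3 -m crank '[[-0.001,0,0,0,0,0],[-0.002,0,0,0,0,0],[-0.003,0,0,0,0,0],[-0.0045,0,0,0,0,0],[-0.006,0,0,0,0,0],[-0.0075,0,0,0,0,0],[-0.009,0,0,0,0,0],[-0.0105,0,0,0,0,0]]' | grep -E "clock|tcp|contact"
python3 -m crank '[[-0.0015,0,0,0,0,0],[-0.003,0,0,0,0,0],[-0.0045,0,0,0,0,0],[-0.006,0,0,0,0,0],[-0.0075,0,0,0,0,0],[-0.009,0,0,0,0,0],[-0.0105,0,0,0,0,0],[-0.0105,0,0,0,0,0]]' | grep -E "clock|tcp|contact"
```

```text
clock: 13.4
tcp_pos: [0.6012, 0.0295, 0.2149]
contact_force: [-1.2, -0.2, -14.3]
clock: 14.2
tcp_pos: [0.6016, 0.0294, 0.2256]
contact_force: [-0.5, -0.9, -14.2]
clock: 15.0
tcp_pos: [0.6019, 0.0294, 0.2365]
contact_force: [-0.3, 0.2, -4.7]
```

```bash
python3 -m crank '[[-0.004,0,0,0,0,0],[-0.01,0,0,0,0,0],[-0.018,0,0,0,0,0],[-0.027,0,0,0,0,0],[-0.036,0,0,0,0,0],[-0.045,0,0,0,0,0],[-0.054,0,0,0,0,0],[-0.063,0,0,0,0,0],[-0.072,0,0,0,0,0],[-0.081,0,0,0,0,0],[-0.09,0,0,0,0,0],[-0.1,0,0,0,0,0],[-0.11,0,0,0,0,0],[-0.12,0,0,0,0,0],[-0.126,0,0,0,0,0],[-0.13,0,0,0,0,0],[-0.13,0,0,0,0,0]]' | grep -E "clock|tcp|contact"
python3 - <<'E'
from h import *
a=grab_frame("wrist");cv2.imwrite("pics/w7.png",a)
b=grab_frame("side");crop(b,180,60,310,240,4,"pics/s7.png")
E
```

```text
clock: 16.7
tcp_pos: [0.6018, 0.0295, 0.3665]
contact_force: [0.8, -0.1, -6.0]
```

View pics/w7.png

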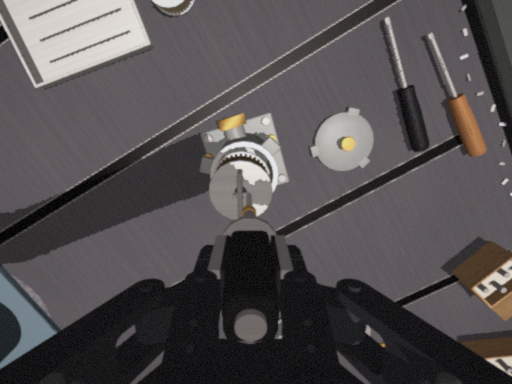

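View pics/s7.png

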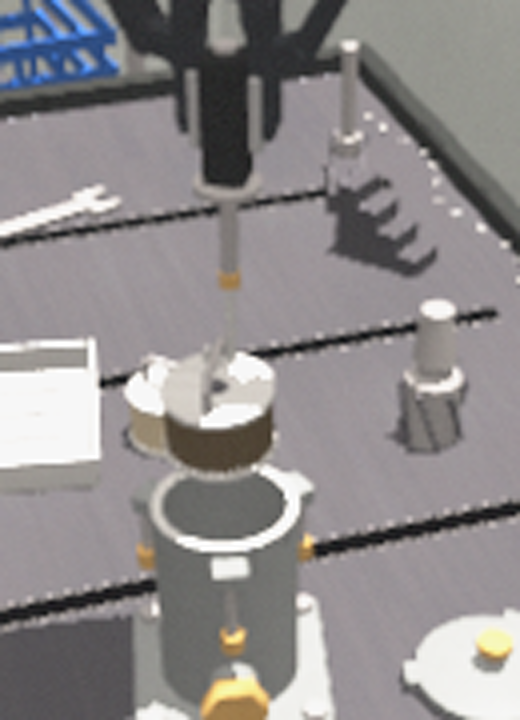

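```bash
python3 -m crank '[[0,-0.006,-0.005,0,0,0],[0,-0.015,-0.013,0,0,0],[0,-0.029,-0.024,0,0,0],[0,-0.046,-0.039,0,0,0],[0,-0.065,-0.055,0,0,0],[0,-0.084,-0.071,0,0,0],[0,-0.103,-0.087,0,0,0],[0,-0.122,-0.103,0,0,0],[0,-0.141,-0.119,0,0,0],[0,-0.16,-0.135,0,0,0],[0,-0.179,-0.151,0,0,0],[0,-0.198,-0.167,0,0,0],[0,-0.215,-0.181,0,0,0],[0,-0.228,-0.192,0,0,0],[0,-0.237,-0.2,0,0,0],[0,-0.242,-0.2036,0,0,0],[0,-0.242,-0.2036,0,0,0],[0,-0.242,-0.2036,0,0,0]]' | grep -E "clock|tcp|contact"
python3 -m crank '[[0.005,0,0,0,0,0],[0.015,0,0,0,0,0],[0.03,0,0,0,0,0],[0.045,0,0,0,0,0],[0.06,0,0,0,0,0],[0.075,0,0,0,0,0],[0.09,0,0,0,0,0],[0.1,0,0,0,0,0],[0.11,0,0,0,0,0],[0.115,0,0,0,0,0],[0.115,0,0,0,0,0]]' | grep -E "clock|tcp|contact"
python3 - <<'E'
from h import *
a=grab_frame("wrist");cv2.imwrite("pics/w8.png",a)
b=grab_frame("side");crop(b,110,60,270,220,4,"pics/s8.png")
E
```

```text
clock: 18.6
tcp_pos: [0.495, 0.3259, 0.3661]
contact_force: [-0.4, -0.0, -4.8]
clock: 19.7
tcp_pos: [0.4943, 0.3269, 0.2504]
contact_force: [0.8, -0.2, -5.5]
```

View pics/w8.png

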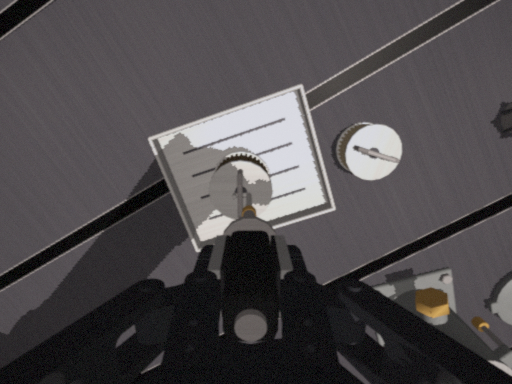

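View pics/s8.png

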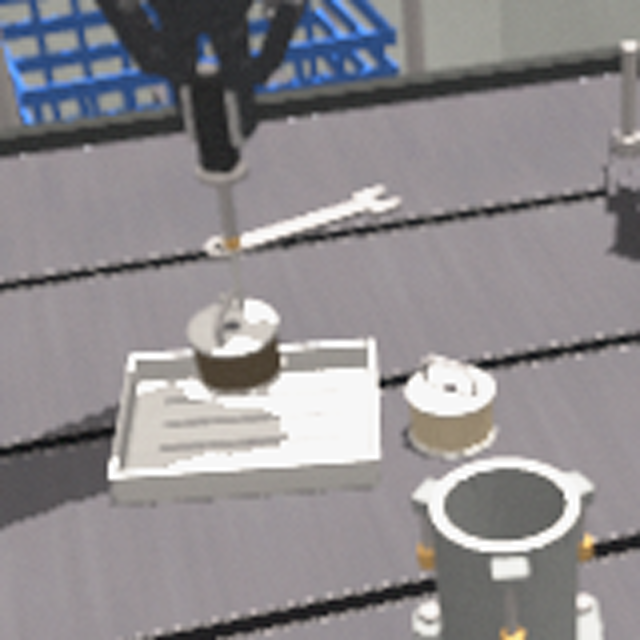

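```bash
python3 - <<'E'
from h import *
np.set_printoptions(precision=4,suppress=True)
W=cam("wrist");
p=onz(W,(241,188),.091);print(p)
c=np.array([onz(W,u,.024) for u in [(150,138),(302,86),(334,210)]]);print(c)
ctr=(c[0]+c[2])/2; ex=(c[1]-c[2]); ex/=np.linalg.norm(ex); ey=(c[0]-c[1]);ey/=np.linalg.norm(ey); print(ctr,(p-ctr)@ex,(p-ctr)@ey, np.linalg.norm(c[1]-c[2]),np.linalg.norm(c[0]-c[1]))
E
```

```text
[0.4869 0.3301 0.091 ]
[[0.4163 0.418  0.024 ]
 [0.5916 0.3806 0.024 ]
 [0.56   0.234  0.024 ]]
[0.4882 0.326  0.024 ] 0.003750923887500833 0.002099838215455899 0.15005038230491227 0.17919756923545144
```

```bash
python3 -m crank '[[0.006,0,0,0,0,0],[0.014,0,0,0,0,0],[0.022,0,0,0,0,0],[0.03,0,0,0,0,0],[0.036,0,0,0,0,0],[0.04,0,0,0,0,0],[0.041,0,0,0,0,0],[0.041,0,0,0,0,0]]' | grep -E "clock|tcp|contact"
for i in 1 2 3; do python3 -m crank '[[0.0008,0,0,0,0,0],[0.0016,0,0,0,0,0],[0.0024,0,0,0,0,0],[0.003,0,0,0,0,0],[0.003,0,0,0,0,0]]' | grep -E "tcp|contact"; done
```

```text
clock: 20.6
tcp_pos: [0.4946, 0.327, 0.21]
contact_force: [0.6, -0.2, -4.3]
tcp_pos: [0.4945, 0.3271, 0.207]
contact_force: [0.3, 0.7, -5.7]
tcp_pos: [0.4947, 0.3273, 0.2042]
contact_force: [0.3, 1.7, -3.5]
tcp_pos: [0.4944, 0.3269, 0.2009]
contact_force: [-0.3, -0.0, -1.9]
```

```bash
python3 -m crank '[[0.001,0,0,0,0,0],[0.002,0,0,0,0,0],[0.003,0,0,0,0,0],[0.004,0,0,0,0,0],[0.005,0,0,0,0,0],[0.006,0,0,0,0,0],[0.007,0,0,0,0,0],[0.008,0,0,0,0,0],[0.008,0,0,0,0,0],[0.008,0,0,0,0,0]]' | grep -E "clock|tcp|contact"
python3 - <<'E'
from h import *
a=grab_frame("wrist");cv2.imwrite("pics/w9.png",a);crop(a,175,90,325,240,4,"pics/w9c.png")
b=grab_frame("side");crop(b,110,80,230,220,5,"pics/s9.png")
E
```

```text
clock: 23.1
tcp_pos: [0.4945, 0.3271, 0.193]
contact_force: [0.8, 1.0, -2.0]
```

View pics/w9c.png

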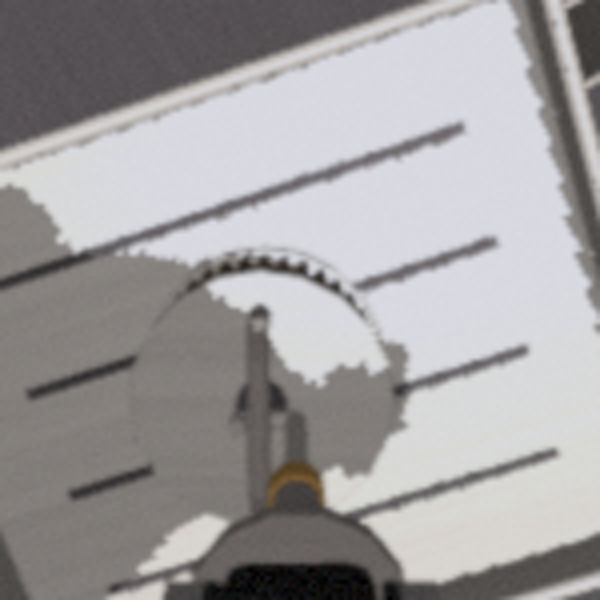

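View pics/s9.png

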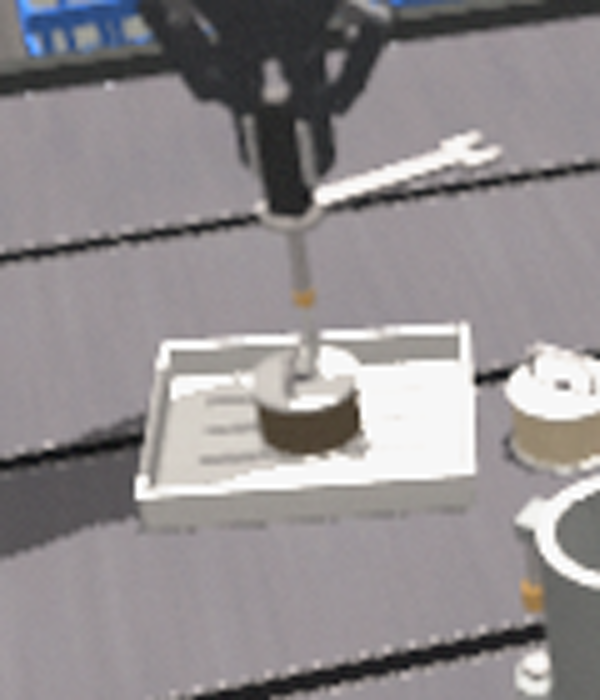

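```bash
python3 -m crank '[[0,0.001,0,0,0,0],[0,0.002,0,0,0,0],[0,0.003,0,0,0,0],[0,0.004,0,0,0,0],[0,0.005,0,0,0,0],[0,0.006,0,0,0,0],[0,0.006,0,0,0,0]]' | grep -E "clock|tcp|contact"
python3 -m crank '[[0,0.0015,0,0,0,0],[0,0.003,0,0,0,0],[0,0.0045,0,0,0,0],[0,0.006,0,0,0,0],[0,0.008,0,0,0,0],[0,0.01,0,0,0,0],[0,0.012,0,0,0,0],[0,0.014,0,0,0,0],[0,0.015,0,0,0,0],[0,0.015,0,0,0,0]]' | grep -E "clock|tcp|contact"
python3 - <<'E'
from h import *
a=grab_frame("wrist");cv2.imwrite("pics/w10.png",a);crop(a,175,90,325,240,4,"pics/w10c.png")
E
```

```text
clock: 23.9
tcp_pos: [0.4999, 0.3239, 0.193]
contact_force: [0.5, -0.1, -3.2]
clock: 24.9
tcp_pos: [0.5129, 0.3164, 0.193]
contact_force: [-0.3, 0.9, -1.9]
```

View pics/w10c.png

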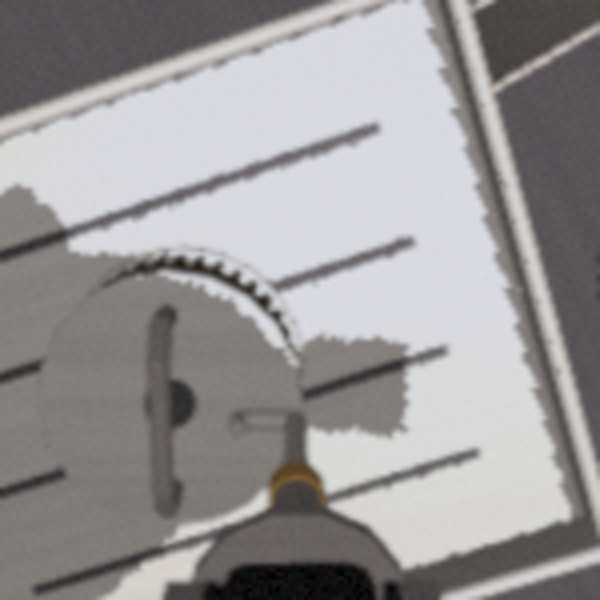

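```bash
python3 -m crank '[[-0.003,0,0,0,0,0],[-0.008,0,0,0,0,0],[-0.018,0,0,0,0,0],[-0.035,0,0,0,0,0],[-0.055,0,0,0,0,0],[-0.08,0,0,0,0,0],[-0.105,0,0,0,0,0],[-0.13,0,0,0,0,0],[-0.146,0,0,0,0,0],[-0.146,0,0,0,0,0]]' | grep -E "clock|tcp|contact"
python3 - <<'E'
from h import *
np.set_printoptions(precision=4,suppress=True)
s=env.read_state();R=s["ee_rot"];d=np.array([.4734,-.3155,.3388])-s["tcp_pos"];print(d@R,s["q"]);print(R)
Rt=np.array([[0,.9884,.152],[0,.152,-.9884],[-1,0,0]])
from scipy.spatial.transform import Rotation as Q
print(Q.from_matrix(R.T@Rt).as_rotvec())
b=grab_frame("side");crop(b,110,60,270,220,4,"pics/s10.png")
E
```

```text
clock: 25.95
tcp_pos: [0.514, 0.3169, 0.3422]
contact_force: [0.3, 0.1, -2.7]
[0.0012 0.2825 0.5672] [-1.1001  0.4309  0.6591  1.6003 -0.279   1.2005 -0.9112]
[[ 0.0043  0.8647 -0.5023]
 [ 0.0033 -0.5023 -0.8647]
 [-1.      0.0021 -0.0051]]
[-0.6788 -0.0042 -0.0037]
```

View pics/s10.png

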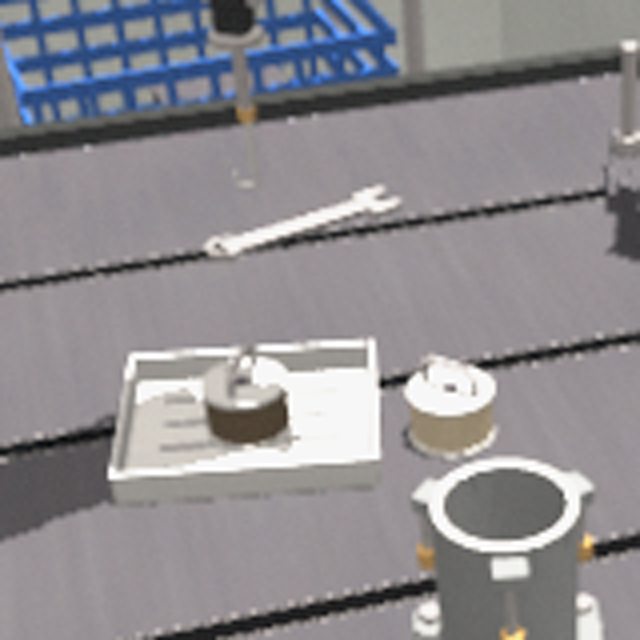

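```bash
python3 -m crank '[[0,0.01,0.02,-0.03,0,0],[0,0.026,0.052,-0.07,0,0],[0,0.044,0.088,-0.11,0,0],[0,0.062,0.124,-0.155,0,0],[0,0.08,0.16,-0.2,0,0],[0,0.098,0.196,-0.24,0,0],[0,0.116,0.232,-0.285,0,0],[0,0.134,0.268,-0.33,0,0],[0,0.152,0.304,-0.37,0,0],[0,0.17,0.34,-0.415,0,0],[0,0.188,0.376,-0.46,0,0],[0,0.206,0.412,-0.5,0,0],[0,0.224,0.448,-0.545,0,0],[0,0.242,0.484,-0.59,0,0],[0,0.258,0.52,-0.63,0,0],[0,0.27,0.545,-0.66,0,0],[0.001,0.2795,0.561,-0.679,0,0],[0.001,0.2825,0.567,-0.679,0,0],[0.001,0.2825,0.567,-0.679,0,0],[0.001,0.2825,0.567,-0.679,0,0]]' | grep -E "clock|tcp|contact"
python3 -m crank '[[0,0,0,0,0,0],[0,0,0,0,0,0],[0,0,0,0,0,0]]' | grep -E "clock|tcp|contact"
python3 - <<'E'
from h import *
np.set_printoptions(precision=4,suppress=True)
s=env.read_state();R=s["ee_rot"];d=np.array([.4732,-.3153,.3388])-s["tcp_pos"];print(d@R)
Rt=np.array([[0,.9884,.152],[0,.152,-.9884],[-1,0,0]])
from scipy.spatial.transform import Rotation as Q
print(Q.from_matrix(R.T@Rt).as_rotvec())
a=grab_frame("wrist");cv2.imwrite("pics/w11.png",a)
b=grab_frame("side");cv2.imwrite("pics/s11f.png",b);crop(b,150,160,330,384,3,"pics/s11.png")
cv2.imwrite("pics/cmp.png",np.hstack([cv2.resize(cv2.imread("pics/w3.png")[100:300,150:350],None,fx=2,fy=2),cv2.resize(a[100:300,150:350],None,fx=2,fy=2)]))
E
```

```text
clock: 28.0
tcp_pos: [0.4725, -0.3142, 0.3375]
contact_force: [0.3, 0.0, -1.5]
clock: 28.3
tcp_pos: [0.4727, -0.3149, 0.3381]
contact_force: [0.1, 0.4, -2.8]
[-0.0007  0.0005  0.0004]
[ 0.0016 -0.0002 -0.0003]
```

View pics/cmp.png

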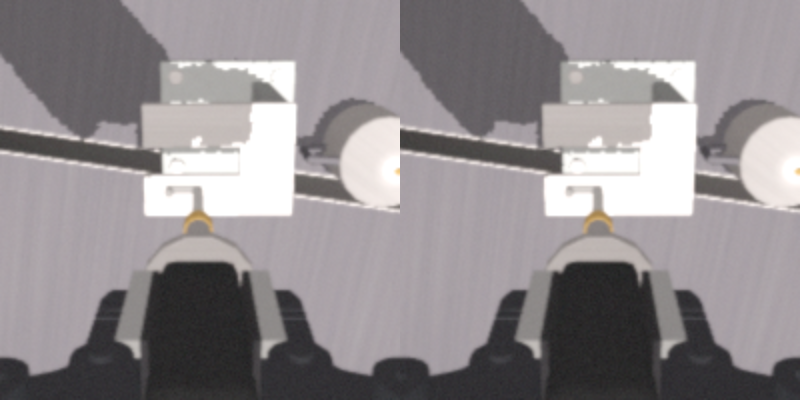

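View pics/s11.png

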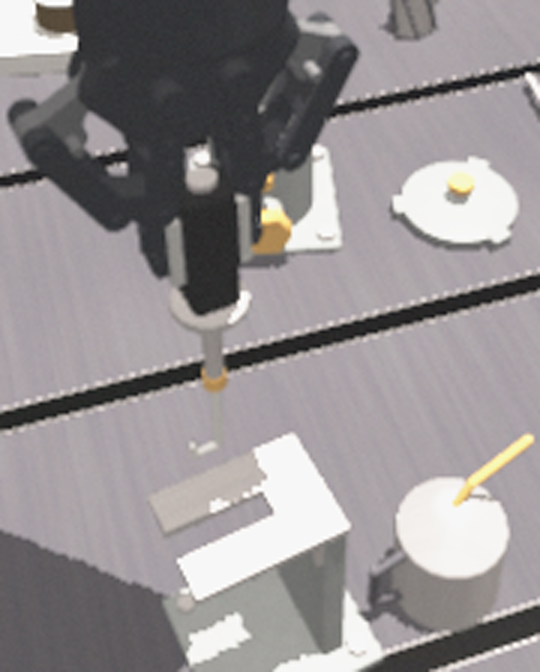

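```bash
python3 -m crank '[[0.006,0.0005,0.0004,0,0,0],[0.018,0.0005,0.0004,0,0,0],[0.036,0.0005,0.0004,0,0,0],[0.055,0.0005,0.0004,0,0,0],[0.075,0.0005,0.0004,0,0,0],[0.095,0.0005,0.0004,0,0,0],[0.115,0.0005,0.0004,0,0,0],[0.132,0.0005,0.0004,0,0,0],[0.145,0.0005,0.0004,0,0,0],[0.152,0.0005,0.0004,0,0,0],[0.154,0.0005,0.0004,0,0,0],[0.154,0.0005,0.0004,0,0,0]]' | grep -E "clock|tcp|contact"
python3 -m crank '[[0.001,0,0,0,0,0],[0.002,0,0,0,0,0],[0.003,0,0,0,0,0],[0.004,0,0,0,0,0],[0.004,0,0,0,0,0]]' | grep -E "clock|tcp|contact"
python3 -m crank '[[0.0005,0,0,0,0,0],[0.001,0,0,0,0,0],[0.001,0,0,0,0,0]]' | grep -E "clock|tcp|contact"
```

```text
clock: 29.6
tcp_pos: [0.473, -0.3162, 0.1841]
contact_force: [0.2, 0.0, -1.2]
clock: 30.1
tcp_pos: [0.4729, -0.316, 0.1799]
contact_force: [0.5, 1.4, -2.4]
clock: 30.4
tcp_pos: [0.4729, -0.316, 0.179]
contact_force: [-0.4, 0.1, -2.5]
```

```bash
for i in 1 2; do python3 -m crank '[[0.0003,0,0,0,0,0],[0.0006,0,0,0,0,0],[0.0006,0,0,0,0,0]]' | grep -E "clock|tcp|contact"; done
python3 - <<'E'
from h import *
a=grab_frame("wrist");crop(a,170,180,350,350,4,"pics/w12c.png")
b=grab_frame("side");crop(b,190,230,330,384,5,"pics/s12.png")
E
```

```text
clock: 30.7
tcp_pos: [0.4729, -0.316, 0.1788]
contact_force: [-1.9, 1.6, 5.1]
clock: 31.0
tcp_pos: [0.4729, -0.3161, 0.1788]
contact_force: [-3.9, 3.3, 11.7]
```

View pics/w12c.png

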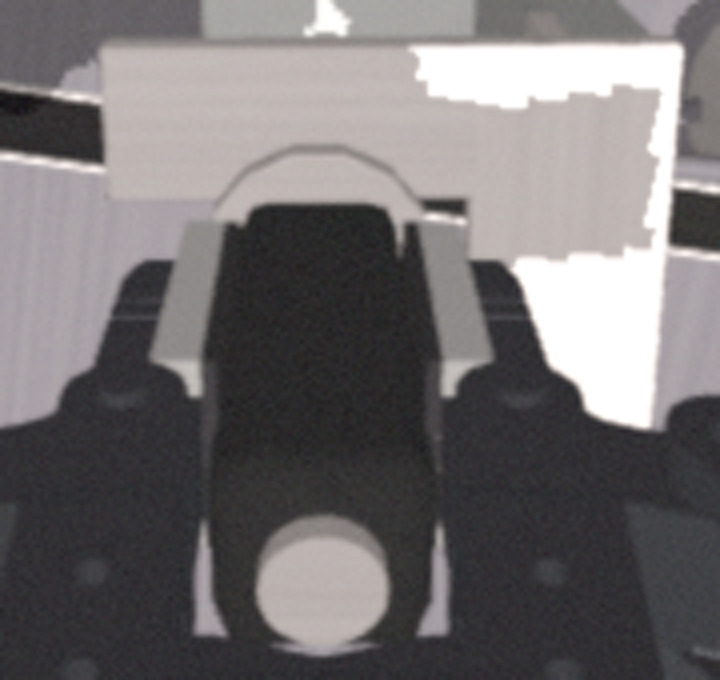

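View pics/s12.png

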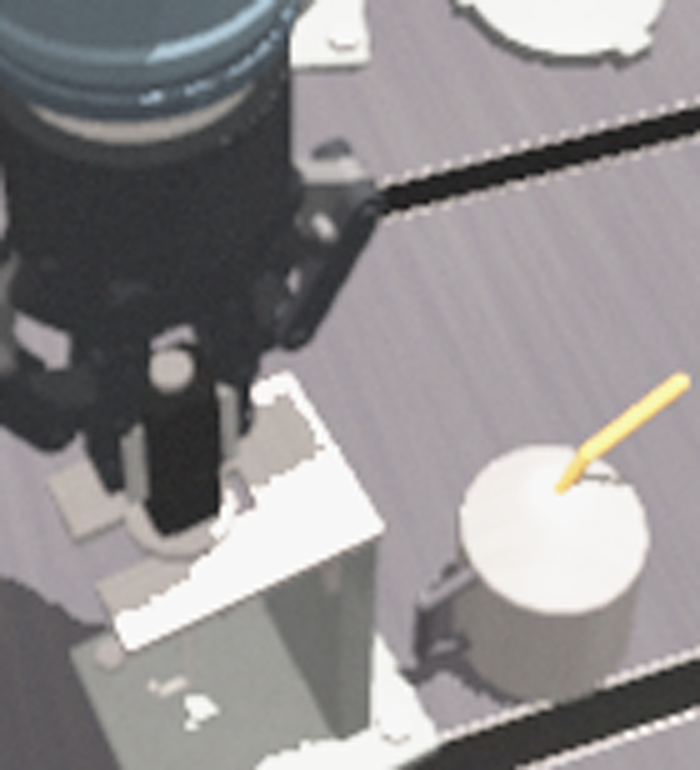

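```bash
python3 -m crank '[[-0.0005,0,0,0,0,0],[-0.0009,0,0,0,0,0],[-0.0009,0,0,0,0,0]]' | grep -E "tcp|contact"
python3 -m crank '[[0,0,0,0,0,0],[0,0,0,0,0,0],[0,0,0,0,0,0],[0,0,0,0,0,0]]' -0.2 20 | grep -E "contact|gap"
python3 -m crank '[[0,0,0,0,0,0],[0,0,0,0,0,0],[0,0,0,0,0,0],[0,0,0,0,0,0]]' 0.8 | grep -E "contact|gap"
python3 -m crank '[[-0.01,0,0,0,0,0],[-0.03,0,0,0,0,0],[-0.06,0,0,0,0,0],[-0.1,0,0,0,0,0],[-0.14,0,0,0,0,0],[-0.17,0,0,0,0,0],[-0.17,0,0,0,0,0],[-0.17,0,0,0,0,0],[-0.17,0,0,0,0,0]]' | grep -E "clock|tcp|contact"
python3 - <<'E'
from h import *
for n in ("wrist","side"): cv2.imwrite(f"pics/{n}13.png",grab_frame(n))
crop(cv2.imread("pics/side13.png"),190,290,330,384,5,"pics/s13.png")
E
```

```text
tcp_pos: [0.4729, -0.316, 0.1788]
contact_force: [-2.2, 1.3, 3.9]
contact_force: [-0.4, -0.1, -0.6]
finger_gap: 0.0343
contact_force: [-0.4, -0.3, -1.0]
finger_gap: 0.0768
clock: 33.1
tcp_pos: [0.4724, -0.3154, 0.3478]
contact_force: [-0.1, 0.0, -0.2]
```

View pics/wrist13.png

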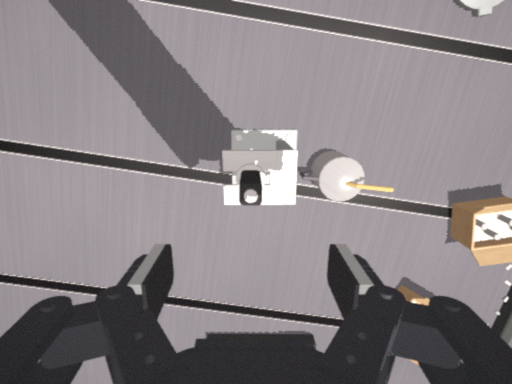

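View pics/s13.png

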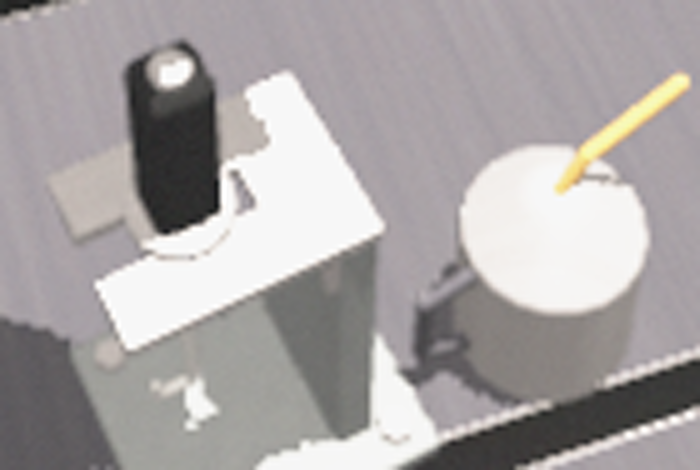

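View pics/side13.png

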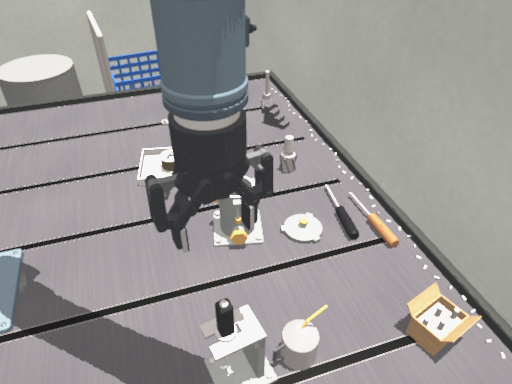

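```bash
python3 - <<'E'
from h import *
np.set_printoptions(precision=4,suppress=True)
S=cam("side");g=lambda c:((c[0]+.5)/5-.5+190,(c[1]+.5)/5-.5+290)
a=onz(S,g((162,69)),.205);b=onz(S,g((172,68)),.205);d=(b-a)[:2];x=np.array([.988,.152]);y=np.array([-.152,.988]);print(a,b,d@x,d@y)
# fork from plate corners (side view)
c=np.mean([onz(S,g(p),.132)[:2] for p in [(290,72),(383,230),(128,350),(45,178)]],axis=0)-.010*x
print("fork",c,"picker rel",(b[:2]-c)@x,(b[:2]-c)@y,"before",(a[:2]-c)@x,(a[:2]-c)@y)
t=grab_frame("top");cv2.imwrite("pics/t13.png",t);crop(t,330,180,400,275,6,"pics/t13c.png");crop(t,100,170,190,285,5,"pics/t13t.png")
E
```

```text
[ 0.4697 -0.3217  0.205 ] [ 0.4724 -0.3223  0.205 ] 0.0026247162163567294 -0.0009723251459496236
fork [ 0.4721 -0.3229] picker rel 0.00039865156897164235 0.0004915988284209116 before -0.0022260646473850868 0.0014639239743705352
```

View pics/t13.png

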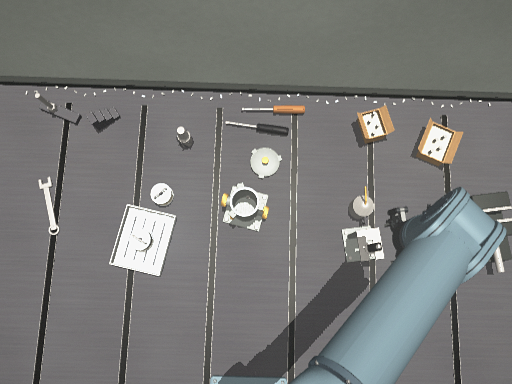

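View pics/t13t.png

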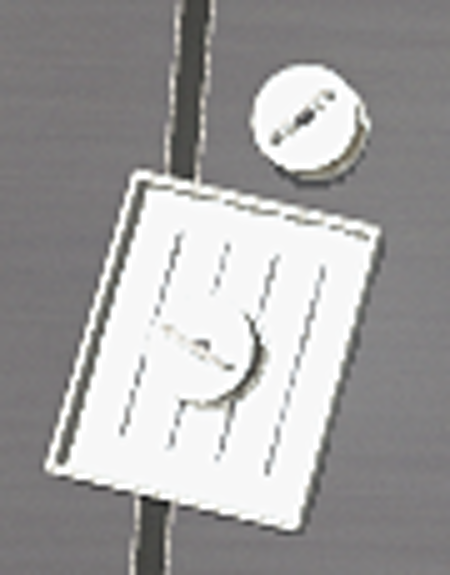

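```bash
python3 -c "
from station import env,workorder
print(workorder.hand_in()); s=env.read_state(); print(s['clock'],s['contact_force'])"
```

```text
the job is handed in; nothing more can be done
None
the job is handed in; nothing more can be done
```

The clogged element is standing upright in the drip tray, unhooked, and the hook is hanging back in the fork. I handed the job in at about 33 s of the 64 s allowed. The hand-in gave no verdict.

- **Finding the element:** I felt for the top cap with the hook. Contact came 146 mm below the TCP, about 1 mm from the camera estimate, with about 10 N of contact force.
- **Drawing it out:** I slid the toe under the wire handle and drew the element up. The wrist force changed by about 12 N through the clips, then about 3 N for the weight alone.
- **Setting it down:** I lowered it in sub-millimetre steps and saw no impact in the force readings. I then unhooked the tool sideways without touching the handle.
- **Returning the hook:** I seated the collar at the height where I had picked it up, released the grip and backed off 170 mm.

**Last checks:**
- **Element:** the pictures show it upright, about 4 mm from the tray centre before I set it down. I did not measure it again afterwards.
- **Hook:** it hangs within about 1 mm of the hanging place in the side view. It moved about 2.6 mm along the slot compared with the start.
- **Lid, spare and oil can:** all look unmoved.
- **Robot:** it was clear of everything, with near-zero contact force.

**Disagreement:** the wrist and top cameras differed by 3 to 8 mm on absolute positions. I used wrist-camera offsets and touch for the hooking, and the recorded grasp pose for the return.

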